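# Pull down the cabinet's drop-front with the hook rod

### The job

Take the hook rod from its rest, put its prong through the ring on the top edge of the small bench cabinet's drop-front and pull the drop-front gently down with it, without forcing anything, keeping it hooked until the drop-front is fully open against its stop. Then unhook the rod and lay it back in both notches of its rest, the way it lay. Touch the cabinet only with the rod and leave everything else where it is.

Things in the scene. Friction and masses are not known exactly. Their poses are not given: they have to be found in the camera images.
- cabinet: Fixed wooden bench cabinet, 90 deep x 220 wide x 260 high (mm). Origin: centre of its underside on the bench; x points to its back, y to its left as seen from the front, z up. The lower part has two dummy drawers with brass knobs; the upper front is the drop-front.
- drop_front (a joint): Opening angle of the drop-front, a wooden flap 220 wide, 80 high, 14 thick (mm). 0 = shut (upright), grows as its top comes towards the robot and down, 0.90 = its stop; starts at 0 to 0.06. Hinge line along the cabinet's y at x = -52.5, z = 180 mm in its frame (flap's mid thickness). Stiff hinge (0.5 N m): stays where left; 3 to 6 N at the ring moves it, over 12 N would harm it.
- front_top (a point): Middle of the flap's top edge, 80 mm from the hinge; turns with it (shut: axes as the cabinet's). Near it stands a steel ring screw: ring 18 mm inner, 30 mm outer diameter, wire 6 mm, upright, hole along y, 6 mm stem. Its place is not reported and must be seen or felt: its centre is 17 to 77 mm above (z) and up to 30 mm to either side (y) of this point, x = 0. It is screwed tight.
- hook_rod: Loose hook rod, 0.11 kg. Origin on its axis at the grip; x along it to the hook end, y along the prong, z up in the rest. Dark wooden handle 20 (y) x 22 (z) mm from x = -72 to +40 mm, steel shaft of 7.6 mm diameter to x = 100 mm; there a straight prong as thick turns off squarely to +y. Grasp the handle at the origin across y, from above.
- prong_root (a point): On the rod: the corner where the prong leaves the shaft, at [100, 0, 0] mm in the rod's frame.
- prong_tip (a point): On the rod: the end of the prong's centre line, at [100, 30, 0] mm in the rod's frame (the round end stands 4 mm further).
- rod_rest: Fixed rest for the rod: base 170 x 75 x 12 mm, two posts 12 mm thick at x = -55 and +60 mm, each with a notch open upward whose flared cheeks end about 83 mm (rear) and 90 mm (front) above the bench. Origin: centre of the underside; x points as the rod does. In the rest the rod's origin is 65 mm above this origin, axes parallel.
- tape_measure: Bystander: tape measure lying flat, 79 x 86 x 35 mm, origin under its centre.
- masking_tape: Bystander: roll of masking tape lying flat, 85 mm across, 19 mm high, origin under its centre.
- offcut_0: Bystander: pine offcut 45 x 120 x 45 mm, origin under its centre.
- sanding_block: Bystander: cork sanding block 62 x 100 x 32 mm, origin under its centre.
- jar_screws: Bystander: jar of screws, 55 mm across, 104 mm high, origin under its centre.

How it is judged:
By the outcome, as a careful person would: the job done as asked, in the order asked, and still so for the second after the job is handed in, with the robot touching nothing.
It also fails if it takes over 72 s, if anything falls off the work surface, if the arm or the gripper's body presses on something with over 40 N, if the wrist force passes 120 N, or if a joint passes its speed limit or range.

### The arm

A 6-joint arm with a two-finger parallel gripper is mounted at the origin on a cart in front of the work surface, level with it; the furniture and walls round the work are solid. World frame = base frame: x ahead of the robot, y to its left, z up, the work surface at z = 0. Lengths are in mm, angles in degrees, forces in N, time in s.
With the tool pointing down it reaches from about 275 to 725 mm from the base axis. Payload 15.9 kg.
Tool frame: the origin (TCP) lies midway between the tips of the shut fingers; the grasp point (between the pads) lies 19 mm behind it; z points along the fingers, y is the line along which they close (so a half turn about z gives the same grasp; the last joint's range is limited). The gripper opens to 85 mm and grips with 20 to 120 N. Pads are 22 mm wide; open, the fingers measure 114 mm over their backs; the gripper's body (76 mm by 85 mm) begins 54 mm behind the grasp point. The pads swing forward as they close: fully open they stand 13 mm farther back than shut.
Start: joints at [-64.859, 12.198, -1.971, 75.831, 0, 90], TCP at [212.419, -452.619, 231.306] pointing down, gripper open.
Joint ranges: [-170.91, 170.91], [-42.67, 98.43], [-65.05, 77.54], [-120.47, 116.71], [-90, 82.35], [-180, 180]. Speed limits (degrees/s): [108.29, 108.29, 136.94, 147.25, 180, 180].

### API

Orientations are given as a 3x3 rotation matrix whose columns are the frame's x, y, z axes.
In Python, from rig import env gives the robot as it stands.
- The arm moves only by the tool move_arm, never from a script. Its argument "targets" is text: rows parted by semicolons, each of 7 numbers parted by spaces: the turn, a rotation vector about the tool's x, y, z in degrees, then the shift along the tool's x, y, z in m, then the closure, from -1 (fully open) to 1 (shut). A call has 1 to 10 rows; each row shifts and turns the commanded pose from where the row before left it, along the tool's axes as they then stand; what a row does not reach is not made up. A row lasts 1/8 s, in which the tool goes at most 62.5 mm and 10.7 degrees, less where a joint would pass 70% of its speed; a pose out of reach is approached as far as the arm can. A call is refused whole if a number of a shift passes 0.0625 or a number of a turn 10.7, either way. A call with a gripper value outside its range is refused whole. The fingers move at their own pace and stop on an object; the grip force is fixed at half the most. Time passes only in rows, so rows that do not move let the fingers close. It gives the time, the measured TCP pose, the force, the opening and the grip force at its end, in the units of the state.
- env.read_state(): the state, without advancing time (a new reading comes with each control period).
- env.get_image(name): name is "side" or "top" or "wrist"; returns a dict with "pixels" (420x560x3 uint8, red, green, blue), "range_z" (420x560 float32, mm along the optical axis (not along the pixel's ray), 0 where there is no reading), "fx", "fy", "cx", "cy" (pixels), "origin" and "rotation" of the camera in the world. Camera axes: x right, y up, looking along -z (the intrinsics and any distortion apply to the point x, -y, -z); pixel columns grow to the right and rows downward; lengths in mm; the calibration is good to about 2 mm. A picture is of the moment at which its call begins.
- env.job_done(): hands the job in; it is judged then, once.
The state is a dict: "time": time; "joints": joint angles; "qvel": joint speeds; "tau": joint torques, N m; "position": TCP position; "tcp_rot": TCP orientation; "contact_force": force on the tool from outside, world axes, zero at the start; "torque": the same for the moment, N m; "finger_gap": opening from 0.0 (shut) to 1.0 (fully open); "finger_force": force on a finger pad.
Only numpy, scipy, OpenCV 4.12 (cv2) and the standard library are available. Lean on these libraries where they do the work, as an engineer would, in place of code of your own. Each camera call takes 0.05 s, during which the arm holds its last target. There are 200 camera calls.

## Working session

There is one attempt and no reset: what is moved stays moved. The work goes in short steps, Python scripts to look and compute and a tool call to move; the robot and the scene stay as the last step left them, time stands still between calls to the robot, and variables do not carry over. Pictures are saved under pics/ and viewed, at most 12 in all, crops included, and the job is handed in when it is done.

Besides the shell and the picture viewer there is one more tool, called by a JSON object that holds its "fn" and its "kwargs", one argument or row to a line. move_arm: Moves the arm, as the interface text tells. Its arguments: {"type":"object","properties":{"targets":{"type":"string"}},"required":["targets"]}

```bash
mkdir -p pics; ls
cat > h.py <<'E'
import numpy as np, cv2, pickle
from rig import env
def snap(n,f):
    im=env.get_image(n); pickle.dump(im,open(f'pics/{f}.pkl','wb'))
    cv2.imwrite(f'pics/{f}.png',im['pixels'][:,:,::-1]); return im
def load(f): return pickle.load(open(f'pics/{f}.pkl','rb'))
def pts(im):
    h,w=im['range_z'].shape; u,v=np.meshgrid(np.arange(w),np.arange(h)); z=im['range_z']
    P=np.stack([(u-im['cx'])/im['fx']*z,-(v-im['cy'])/im['fy']*z,-z],-1)
    W=P@np.array(im['rotation']).T+np.array(im['origin']); W[z==0]=np.nan; return W
def proj(im,p):
    c=np.array(im['rotation']).T@(np.array(p)-np.array(im['origin']))
    return im['cx']-im['fx']*c[0]/c[2], im['cy']+im['fy']*c[1]/c[2]
E
python3 - <<'E'
from h import *
for n in ('side','top'):
    im=snap(n,n+'0'); print({k:im[k] for k in im if k not in('pixels','range_z')})
s=env.read_state(); print({k:np.round(s[k],3).tolist() for k in s})
a=cv2.imread('pics/side0.png');b=cv2.imread('pics/top0.png')
E
```

```text
pics
{'fx': 464.27322981077407, 'fy': 464.27322981077407, 'cx': 281.6422802232021, 'cy': 209.46506340005482, 'origin': array([ -94.28093005, 1081.41127053,  996.4707801 ]), 'rotation': array([[-0.80672449,  0.36608949, -0.4638686 ],
       [-0.5908486 , -0.4868656 ,  0.64331937],
       [ 0.00967079,  0.79305761,  0.60906987]])}
{'fx': 520.0122039845313, 'fy': 520.0122039845313, 'cx': 281.4520523669437, 'cy': 215.14654672329235, 'origin': array([ 325.72657756,  193.82099932, 1398.09661113]), 'rotation': array([[-5.15325823e-03,  9.86913452e-01, -1.61168487e-01],
       [-9.99986720e-01, -5.09537609e-03,  7.72449907e-04],
       [-5.88728523e-05,  1.61170328e-01,  9.86926604e-01]])}
{'time': 0.1, 'joints': [-64.857, 12.223, -2.005, 75.831, 0.0, 89.998], 'qvel': [-0.012, -0.091, 0.101, -0.061, 0.009, 0.064], 'tau': [-0.001, -68.725, 48.78, 0.012, 0.0, 0.0], 'position': [212.307, -452.341, 230.858], 'tcp_rot': [[0.905, 0.425, -0.0], [0.425, -0.905, 0.001], [0.0, -0.001, -1.0]], 'contact_force': [0.226, 0.374, 0.326], 'torque': [0.014, -0.036, -0.002], 'finger_force': 0.0, 'finger_gap': 0.999}
```

View pics/side0.png

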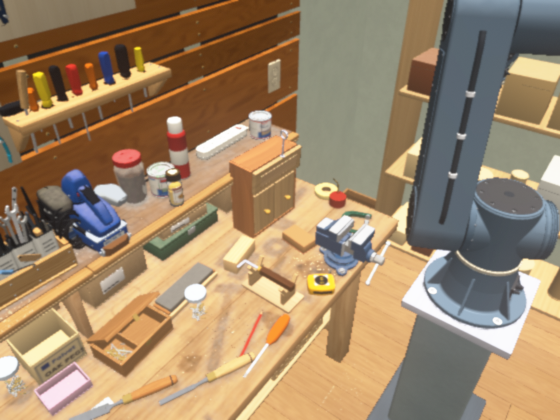

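View pics/top0.png

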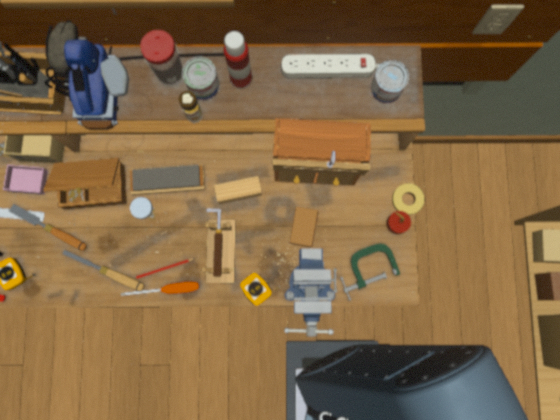

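The side view shows the cabinet at about (267,190) with the ring near (284,137), and the rest and rod at about (270,285). The top view shows the rod at (217,250) with its prong to the left at (213,211), and the cabinet at (322,155) with the ring at (333,157). I'll enlarge both.

Run:
```python
from h import *
t=load('top0');s=load('side0')
a=t['pixels'][110:310,190:390,::-1]
a=cv2.resize(a,None,fx=4,fy=4,interpolation=cv2.INTER_CUBIC)[:800]
cv2.imwrite('pics/c1.png',cv2.resize(a,(600,600)))
b=s['pixels'][115:315,215:345,::-1]; b=cv2.resize(b,(390,600),interpolation=cv2.INTER_CUBIC)
c=s['pixels'][115:215,225:305,::-1]; c=cv2.resize(c,(400,500),interpolation=cv2.INTER_CUBIC)
o=np.zeros((600,790,3),np.uint8);o[:,:390]=b;o[:500,390:]=c; cv2.imwrite('pics/c2.png',o)
W=pts(t)
# height map stats: cabinet top, rod
for name,(u0,u1,v0,v1),(zl,zh) in [('cab top',(265,380,110,200),(245,275)),('above',(265,380,110,200),(278,360)),('rod',(195,245,200,290),(58,100)),('restbase',(195,245,200,290),(8,16))]:
    P=W[v0:v1,u0:u1].reshape(-1,3); m=(P[:,2]>zl)&(P[:,2]<zh); P=P[m]
    if len(P): 
        r=cv2.minAreaRect(P[:,:2].astype(np.float32)); print(name,len(P),r,np.round(P.min(0)),np.round(P.max(0)),P.mean(0).round(1))
```

```text
cab top 4409 ((676.1530151367188, 100.21141815185547), (220.3299102783203, 111.87240600585938), 86.73808288574219) [615. -11. 245.] [737. 212. 269.] [675.9 100.6 259.8]
above 53 ((620.7135009765625, 84.84575653076172), (5.632087707519531, 28.252971649169922), 88.65866088867188) [607.  82. 280.] [635.  88. 355.] [619.4  85.4 337.9]
rod 685 ((473.32861328125, 356.14837646484375), (73.82014465332031, 173.96556091308594), 88.93174743652344) [386. 321.  58.] [561. 394.  91.] [464.3 357.6  73.3]
restbase 918 ((474.84564208984375, 361.4031677246094), (234.367919921875, 113.40372467041016), 2.185210704803467) [356. 304.   8.] [594. 421.  16.] [454.3 353.6  11.9]
```

View pics/c1.png

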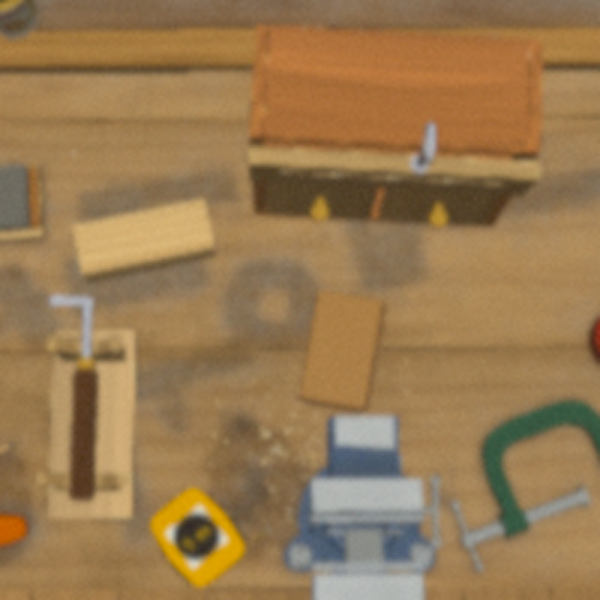

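View pics/c2.png

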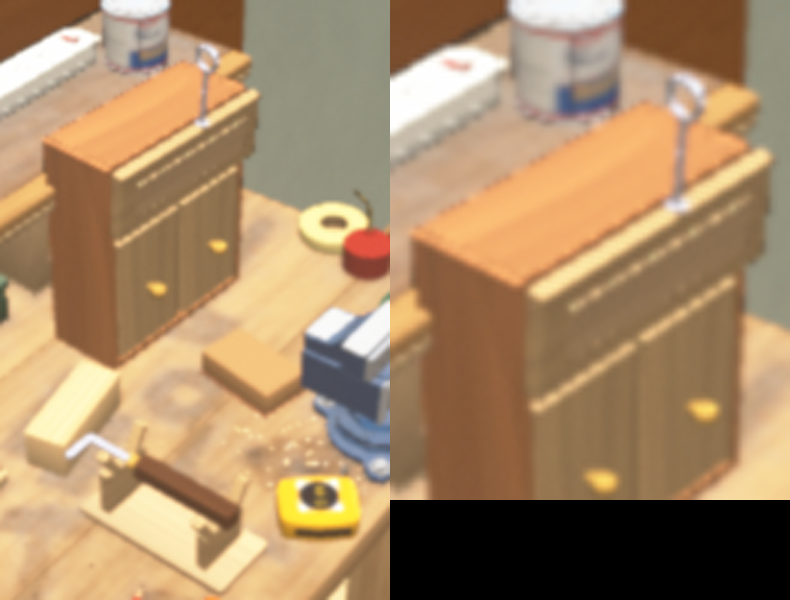

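The top crop shows the rod handle from (85,370) to (80,495) and the prong end at (52,299). The ring is edge-on at (432,128) with its flange at (420,165). The side crop shows the ring centre at about (686,97) in the right panel, on a tall stem from (678,205). I'll fit poses from depth next.

Run:
```python
from h import *
np.set_printoptions(suppress=True,precision=1)
t=load('top0');s=load('side0')
W=pts(t);S=pts(s)
def box(W,l,h):
    P=W.reshape(-1,3); m=np.all((P>l)&(P<h),1); return P[m]
def line(P,ax):
    b=1-ax; k=np.polyfit(P[:,ax],P[:,b],1); return np.degrees(np.arctan(k[0])),k
for n,w in(('top',W),('side',S)):
    r=box(w,[560,40,275],[680,140,380]); print(n,'ring',len(r)); 
    for lo in range(270,370,12):
        q=r[(r[:,2]>=lo)&(r[:,2]<lo+12)]
        if len(q): print('  ',lo,len(q),np.median(q,0),q.min(0),q.max(0))
    h=box(w,[395,330,70],[480,385,82]); print(n,'handle',len(h),np.median(h,0),line(h,0))
    print('  bytes', [ (x,np.median(h[(h[:,0]>x)&(h[:,0]<x+15)][:,1])) for x in range(390,480,15)])
    p=box(w,[500,310,55],[600,400,75]); print('prong/shaft',len(p), p.min(0),p.max(0)); q=p[p[:,1]>372]; print('  prong',np.median(q,0) if len(q) else 0); q=p[(p[:,0]<545)&(p[:,0]>505)]; print('  shaft',np.median(q,0) if len(q) else 0)
    c=box(w,[600,-40,252],[760,240,268]); 
    e=[];f=[];b=[]
    for y in range(0,200,10):
        q=c[(c[:,1]>y)&(c[:,1]<y+10)]
        if len(q): e.append([y+5,q[:,0].min(),q[:,0].max()])
    e=np.array(e); print(n,'front',np.polyfit(e[:,0],e[:,1],1),'back',np.polyfit(e[:,0],e[:,2],1)); print(c.min(0),c.max(0), np.median(c,0))
    l=[];
    for x in range(640,710,10):
        q=c[(c[:,0]>x)&(c[:,0]<x+10)]; l.append([x+5,q[:,1].min(),q[:,1].max()])
    l=np.array(l);print('sides',np.polyfit(l[:,0],l[:,1],1),np.polyfit(l[:,0],l[:,2],1),l[:,1:].mean(0))
    # front face
    for zl,zh in((190,250),(20,160)):
        g=box(w,[570,10,zl],[640,180,zh]); 
        if len(g)>20: print('face',zl,len(g),np.polyfit(g[:,1],g[:,0],1),np.median(g,0))
```

```text
top ring 54
   270 2 [624.1  86.9 278.5] [623.3  86.8 277.2] [624.9  87.  279.8]
   282 2 [622.   85.4 286.2] [621.7  85.2 283.2] [622.3  85.7 289.2]
   294 1 [621.4  86.8 301.2] [621.4  86.8 301.2] [621.4  86.8 301.2]
   306 1 [622.1  87.3 306.7] [622.1  87.3 306.7] [622.1  87.3 306.7]
   318 7 [621.6  87.  325.9] [610.   86.6 323.9] [628.4  87.3 328.1]
   330 8 [611.8  85.4 339.8] [606.6  81.7 330.4] [634.8  87.9 341.8]
   342 32 [619.4  85.  346.7] [608.   82.4 342.6] [631.1  87.1 351.5]
   354 1 [617.5  87.7 355.1] [617.5  87.7 355.1] [617.5  87.7 355.1]
top handle 265 [434.9 357.1  75.3] (np.float64(-1.3687041313132884), array([ -0. , 367.6]))
  bytes [(390, np.float64(358.0198588457531)), (405, np.float64(356.96663488521256)), (420, np.float64(357.322133521827)), (435, np.float64(356.1422013457698)), (450, np.float64(357.6717325633855)), (465, np.float64(356.3521203718924))]
prong/shaft 171 [500.  329.1  55.6] [560.7 388.6  74.9]
  prong [557.3 378.4  67.5]
  shaft [517.1 354.9  66.5]
top front [  0.1 614.8] back [  0.1 724.6]
[614.8 -10.5 252. ] [736.6 211.5 267.6] [677.4 101.
[... 629 characters left out ...]
32.9  89.3 351.1]
side handle 197 [432.6 360.9  75.7] (np.float64(6.366663739757224), array([  0.1, 310.6]))
  bytes [(390, np.float64(356.4915469109934)), (405, np.float64(362.5536686349516)), (420, np.float64(361.2501239581807)), (435, np.float64(360.8284627421175)), (450, np.float64(362.1735021228185)), (465, np.float64(362.2815207576129))]
prong/shaft 151 [500.1 329.8  55.1] [561.  390.5  74.9]
  prong [518.7 379.9  64.3]
  shaft [515.  359.9  64.4]
side front [  0.1 612.9] back [  0.1 725. ]
[613.3 -12.9 252. ] [736.9 216.4 266.5] [671.3 116.7 259.7]
sides [-0.1 32.2] [ -0.  220.5] [ -7.3 214. ]
face 190 528 [  0.1 616.2] [622.3 103.3 222.6]
face 20 654 [  0.  634.9] [636.4  63.5  91.8]
```

{"fn": "move_arm", "kwargs": {
  "targets": "0 0 9 0 0 0 -1; 0 0 9 0 0 0 -1; 0 0 9 0 0 0 -1; 0 0 0 0.013 -0.048 -0.01 -1; 0 0 0 0.013 -0.048 -0.01 -1; 0 0 0 0.013 -0.048 0 -1; 0 0 0 0.013 -0.048 0 -1; 0 0 0 0.013 -0.048 0 -1; 0 0 0 0.013 -0.048 0 -1; 0 0 0 0.013 -0.048 0 -1"
}}

```text
time: 1.35
position: [314.3, -118.2, 251.3]
tcp_rot: [[0.999, -0.033, 0.0], [-0.033, -0.999, -0.0], [0.0, 0.0, -1.0]]
contact_force: [0.9, -0.4, 0.1]
finger_gap: 1.001
finger_force: 0.0
```

Run:
```python
from h import *
np.set_printoptions(suppress=True,precision=3)
t=load('top0');s=load('side0')
for f in (t,s):
    W=pts(f).reshape(-1,3)
    m=(W[:,0]>280)&(W[:,0]<560)&(W[:,1]>-60)&(W[:,1]<320); print('max z between',W[m][:,2].max(), W[m][W[m][:,2].argmax()])
    m=np.all((W>[600,10,252])&(W<[760,190,268]),1);c=W[m]
    e=np.array([[y+5,*np.percentile(c[(c[:,1]>y)&(c[:,1]<y+10)][:,0],[2,98])] for y in range(10,180,10)])
    print('front/back',np.polyfit(e[:,0],e[:,1],1),np.polyfit(e[:,0],e[:,2],1))
    for zl,zh in((190,212),(212,232),(232,252),(20,160)):
        m=np.all((W>[570,10,zl])&(W<[650,180,zh]),1);g=W[m]
        if len(g)>20: print('face',zl,len(g),np.polyfit(g[:,1],g[:,0],1),np.median(g,0))
st=env.read_state(); print(st['position'],st['tcp_rot'],st['joints'],st['time'])
```

```text
max z between 142.02401968818435 [377.743 144.309 142.024]
front/back [  0.061 616.013] [  0.056 722.885]
face 190 75 [  0.057 617.728] [623.404  97.013 205.221]
face 212 109 [  0.058 616.013] [621.426  95.466 222.68 ]
face 232 192 [  0.061 616.815] [621.683  99.901 241.218]
face 20 661 [  0.042 632.994] [638.182  92.702  86.978]
max z between 137.0514667549361 [303.317  85.1   137.051]
front/back [  0.062 613.766] [  0.072 720.051]
face 190 183 [  0.064 617.473] [624.238 106.089 201.683]
face 212 163 [  0.061 615.701] [621.86  101.251 222.681]
face 232 202 [  0.057 615.703] [621.227  98.706 240.963]
face 20 1153 [  0.057 633.039] [639.227  97.847  94.465]
[ 314.29  -118.214  251.255] [[ 0.999 -0.033  0.   ]
 [-0.033 -0.999 -0.   ]
 [ 0.     0.    -1.   ]] [-20.614  -7.376 -19.673  77.696   0.001 161.266] 1.35
```

Joint 6 would run out of range near the rest, so I'm taking the half-turn grasp instead.

{"fn": "move_arm", "kwargs": {
  "targets": "0 0 -10 0 0 0 -1; 0 0 -10 0 0 0 -1; 0 0 -10 0 0 0 -1; 0 0 -10 0 0 0 -1; 0 0 -10 0 0 0 -1; 0 0 -10 0 0 0 -1; 0 0 -10 0 0 0 -1; 0 0 -10 0 0 0 -1; 0 0 -10 0 0 0 -1; 0 0 -10 0 0 0 -1"
}}

```text
time: 2.6
position: [314.1, -119.7, 251.1]
tcp_rot: [[-0.147, 0.989, -0.0], [0.989, 0.147, 0.0], [0.0, -0.0, -1.0]]
contact_force: [-0.1, -0.1, -0.0]
finger_gap: 1.004
finger_force: 0.0
```

{"fn": "move_arm", "kwargs": {
  "targets": "0 0 -10 0 0 0 -1; 0 0 -10 0 0 0 -1; 0 0 -10 0 0 0 -1; 0 0 -10 0 0 0 -1; 0 0 -10 0 0 0 -1; 0 0 -10 0 0 0 -1; 0 0 -10 0 0 0 -1; 0 0 -10 0 0 0 -1; 0 0 0 -0.013 0.045 0 -1; 0 0 0 -0.013 0.045 0 -1"
}}

```text
time: 3.85
position: [343.2, -29.8, 251.2]
tcp_rot: [[-0.999, 0.034, -0.0], [0.034, 0.999, -0.0], [0.0, -0.0, -1.0]]
contact_force: [1.6, -0.2, 1.0]
finger_gap: 0.999
finger_force: 0.0
```

{"fn": "move_arm", "kwargs": {
  "targets": "0 0 0 -0.013 0.048 0 -1; 0 0 0 -0.013 0.048 0 -1; 0 0 0 -0.013 0.048 0 -1; 0 0 0 -0.013 0.048 0 -1; 0 0 0 -0.013 0.048 0 -1; 0 0 0 -0.013 0.048 0 -1; 0 0 0 -0.013 0.048 0 -1; 0 0 0 -0.013 0.04 0 -1; 0 0 0 0 0 0 -1"
}}

```text
time: 4.97
position: [459.4, 343.8, 249.8]
tcp_rot: [[-1.0, 0.03, -0.002], [0.03, 1.0, -0.001], [0.002, -0.001, -1.0]]
contact_force: [0.6, -0.4, 0.6]
finger_gap: 0.997
finger_force: 0.0
```

Run:
```python
from h import *
np.set_printoptions(suppress=True,precision=3)
im=snap('wrist','w1'); print(im['origin'],im['rotation'])
st=env.read_state(); print(st['position'],st['tcp_rot'],st['joints'],st['time'])
```

```text
[377.383 346.647 393.359] [[ 0.031 -0.948 -0.316]
 [ 1.     0.028  0.012]
 [-0.002 -0.316  0.949]]
[459.099 342.426 250.261] [[-1.     0.031 -0.001]
 [ 0.031  1.    -0.001]
 [ 0.001 -0.001 -1.   ]] [36.719 21.113 12.786 81.773 -0.002 38.499] 5.025
```

View pics/w1.png

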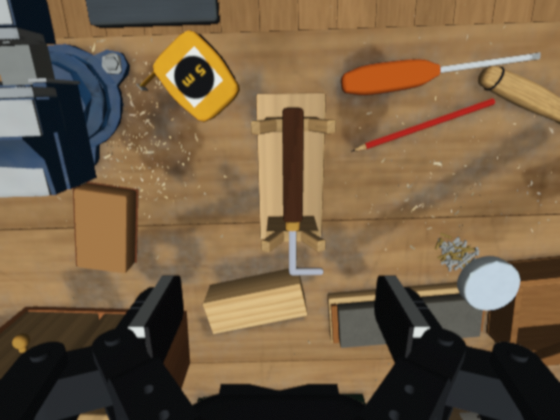

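The wrist picture shows the rod's handle from (293,108) to (292,222), with the shaft down to (293,272) and the prong tip at (321,272).

Run:
```python
from h import *
np.set_printoptions(suppress=True,precision=2)
im=load('w1');W=pts(im);px=im['pixels'].astype(int)
R=np.array(im['rotation']);o=np.array(im['origin'])
def at(u,v,z):
    d=R@np.array([(u-im['cx'])/im['fx'],-(v-im['cy'])/im['fy'],-1]); return o+d*(z-o[2])/d[2]
# handle dark wood mask: edges per row
rows=[]
for v in range(112,220,4):
    g=px[v,275:312].sum(1); m=np.where(g<230)[0]
    if len(m)>5: rows.append([v,275+m[0],275+m[-1],len(m)])
rows=np.array(rows); print(rows[::4])
C=np.array([at((a+b)/2,v,76) for v,a,b,_ in rows]); k=np.polyfit(C[:,0],C[:,1],1); print('handle line',k,np.degrees(np.arctan(k[0])),'y at 457:',np.polyval(k,457))
print('rear end',at(293,108,76),at(292.5,222,76))
print('shaft',at(292,245,65),'corner',at(292,272,65),'tip',at(322,272,65))
for v in (130,170,210): print(W[v,293])
```

```text
[[112 283 302  20]
 [128 283 302  20]
 [144 283 302  20]
 [160 283 302  20]
 [176 283 302  20]
 [192 283 302  20]
 [208 284 301  18]]
handle line [ -0.01 361.88] -0.5762538199832368 y at 457: 357.28739955652725
rear end [386.5  358.72  76.  ] [496.4  356.34  76.  ]
shaft [526.68 355.69  65.  ] corner [559.03 355.11  65.  ] tip [560. 388.  65.]
[406.04 358.44  74.61]
[443.34 357.76  75.88]
[483.51 357.05  76.49]
```

{"fn": "move_arm", "kwargs": {
  "targets": "0 0 -0.7 0.0014 0.0148 0 -1; 0 0 0 0 0 0.04 -1; 0 0 0 0 0 0.04 -1; 0 0 0 0 0 0.04 -1; 0 0 0 0 0 0.03 -1; 0 0 0 0 0 0.02 -1; 0 0 0 0 0 0.01 -1; 0 0 0 0 0 0 -1; 0 0 0 0 0 0 -1"
}}

```text
time: 6.15
position: [458.9, 357.0, 72.3]
tcp_rot: [[-1.0, 0.02, 0.001], [0.02, 1.0, 0.001], [-0.001, 0.001, -1.0]]
contact_force: [0.7, -0.1, 0.5]
finger_gap: 0.999
finger_force: 0.0
```

{"fn": "move_arm", "kwargs": {
  "targets": "0 0 0 0 0 0.014 -1; 0 0 0 0 0 0.012 -1; 0 0 0 0 0 0 -1; 0 0 0 0 0 0 0; 0 0 0 0 0 0 0.4; 0 0 0 0 0 0 0.6; 0 0 0 0 0 0 0.6; 0 0 0 0 0 0 0.6"
}}

```text
time: 7.15
position: [458.5, 356.7, 45.6]
tcp_rot: [[-1.0, 0.02, 0.0], [0.02, 1.0, 0.0], [-0.0, 0.0, -1.0]]
contact_force: [-1.0, -0.8, 5.6]
finger_gap: 0.228
finger_force: 58.5
```

{"fn": "move_arm", "kwargs": {
  "targets": "0 0 0 0 0 0 1; 0 0 0 0 0 0 1; 0 0 0 0 0 0 1; 0 0 0 0 0 0 1"
}}

```text
time: 7.65
position: [458.5, 356.7, 45.6]
tcp_rot: [[-1.0, 0.02, 0.0], [0.02, 1.0, 0.0], [-0.0, 0.0, -1.0]]
contact_force: [-0.1, -1.0, 5.2]
finger_gap: 0.222
finger_force: 58.5
```

{"fn": "move_arm", "kwargs": {
  "targets": "0 0 0 0 0 -0.01 1; 0 0 0 0 0 -0.02 1; 0 0 0 0 0 -0.03 1; 0 0 0 0 0 -0.04 1; 0 0 0 0 0 -0.04 1; 0 0 0 0 0 -0.04 1; 0 0 0 0 0 -0.04 1; 0 0 0 0 0 -0.03 1; 0 0 0 0 0 -0.02 1; 0 0 2.2 0 0 -0.003 1"
}}

```text
time: 8.9
position: [458.6, 356.8, 320.3]
tcp_rot: [[-0.998, 0.059, 0.002], [0.059, 0.998, 0.002], [-0.002, 0.002, -1.0]]
contact_force: [-0.8, -0.4, -0.2]
finger_gap: 0.224
finger_force: 58.7
```

{"fn": "move_arm", "kwargs": {
  "targets": "0 0 0 0 -0.02 0 1; 0 0 0 0 -0.04 0 1; 0 0 0 0 -0.045 0 1; 0 0 0 0 -0.045 0 1; 0 0 0 0 -0.045 0 1; 0 0 0 0 -0.045 0 1; 0 0 0 0 -0.04 0 1; 0 0 0 0 -0.03 0 1; 0 0 0 0 -0.01 0 1; 0 0 0 0 0 0 1"
}}

```text
time: 10.15
position: [439.7, 37.2, 318.6]
tcp_rot: [[-0.998, 0.06, 0.0], [0.06, 0.998, 0.0], [-0.0, 0.0, -1.0]]
contact_force: [-0.3, 0.3, -0.9]
finger_gap: 0.226
finger_force: 58.8
```

Run:
```python
from h import *
np.set_printoptions(suppress=True,precision=1)
ims=[snap(n,n+'2') for n in('side','top')]
st=env.read_state(); print(st['position'],st['tcp_rot'],st['contact_force'],st['time'])
for im in ims:
    for p in ([621.5,86.3,338],): print(proj(im,p))
s,t=ims
a=s['pixels'][100:200,230:330,::-1];a=cv2.resize(a,(500,500),interpolation=cv2.INTER_CUBIC)
b=t['pixels'][110:210,290:390,::-1];b=cv2.resize(b,(300,300),interpolation=cv2.INTER_CUBIC)
w=snap('wrist','w2')['pixels'][:,:,::-1]; w=cv2.resize(w,(300,225))
o=np.zeros((530,800,3),np.uint8);o[:500,:500]=a;o[:300,500:]=b;o[300:525,500:]=w;cv2.imwrite('pics/c3.png',o)
```

```text
[439.7  37.9 318.4] [[-1.   0.1  0. ]
 [ 0.1  1.   0. ]
 [ 0.   0.  -1. ]] [ 0.8  0.3 -0.8] 10.25
(np.float64(283.046726525954), np.float64(133.62655077680134))
(np.float64(331.86507709311104), np.float64(157.34836553141474))
```

View pics/c3.png

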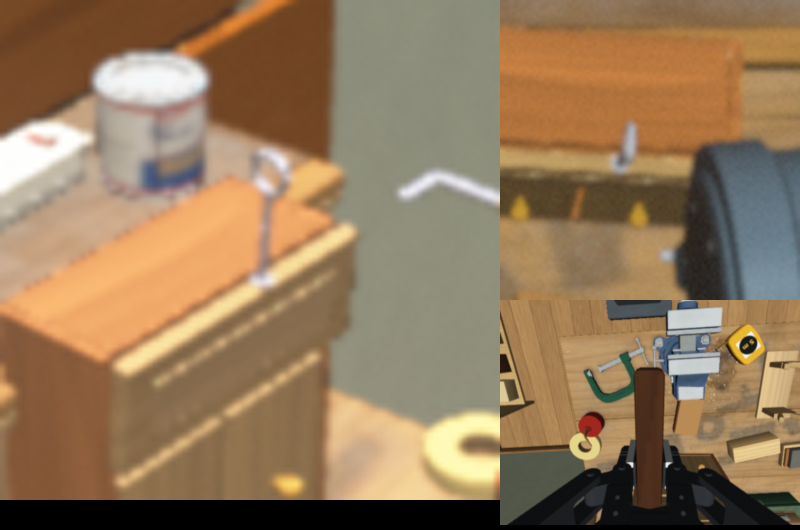

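The side crop shows the ring centre at (270,172), the prong's end at (402,193) and its corner at (437,176). The top crop shows the prong's end at (664,256) and the ring's top at (631,126). I'll check these against the predicted projections.

Run:
```python
from h import *
np.set_printoptions(suppress=True,precision=1)
s,t=load('side2'),load('top2')
T=np.array([439.7,37.9,318.4]);x=np.array([.998,-.06,0]);y=np.array([.06,.998,0])
root=T+100*x+[0,0,19];tip=root+34*y
for n,p in(('root',root),('end',tip),('ring',[621.5,86.3,338]),('ringtop',[621.5,86.3,353])):
    print(n,np.round(p,1),'side crop',(np.array(proj(s,p))-[230,100])*5,'top crop',(np.array(proj(t,p))-[290,110])*3+[500,0])
W=pts(s).reshape(-1,3);m=np.all((W>[515,20,322])&(W<[575,80,360]),1);P=W[m];print(len(P),np.median(P,0));
q=P[P[:,1]>42];print(np.median(q,0),q.max(0))
# ring fit: front ring pts
m=np.all((W>[600,75,322])&(W<[645,100,360]),1);P=W[m];print(len(P),P.min(0),P.max(0),P.mean(0))
q=W[np.all((W>[600,75,285])&(W<[645,100,318]),1)];print('stem',np.median(q,0))
```

```text
root [539.5  31.9 337.4] side crop [431.7 174.2] top crop [706.4 256.5]
end [541.5  65.8 337.4] side crop [397.1 195.5] top crop [657.4 253.9]
ring [621.5  86.3 338. ] side crop [265.2 168.1] top crop [625.6 142. ]
ringtop [621.5  86.3 353. ] side crop [265.5 145.3] top crop [627.7 136.2]
38 [535.3  37.2 339.4]
[538.2  55.5 339.3] [543.3  67.  345.1]
44 [603.4  79.5 323.4] [636.4  92.7 350.7] [619.9  86.4 336.8]
stem [621.5  86.8 302.5]
```

{"fn": "move_arm", "kwargs": {
  "targets": "0 0 0 -0.02 0 0 1; 0 0 0 -0.025 0 0 1; 0 0 0 -0.02 0 0 1; 0 0 0 -0.01 0 0 1; 0 0 0 -0.006 0 0 1; 0 0 0 0 0 0 1; 0 0 0 0 0 0 1"
}}

```text
time: 11.18
position: [520.2, 32.5, 318.5]
tcp_rot: [[-0.998, 0.058, 0.0], [0.058, 0.998, 0.0], [-0.0, 0.0, -1.0]]
contact_force: [-0.9, 0.2, -1.0]
finger_gap: 0.223
finger_force: 58.8
```

Run:
```python
from h import *
np.set_printoptions(suppress=True,precision=1)
st=env.read_state(); print(st['position'],st['tcp_rot'].tolist(),st['contact_force'],st['time'])
T=np.array(st['position']);x=-np.array(st['tcp_rot'])[:,0];y=np.array(st['tcp_rot'])[:,1];z=np.array(st['tcp_rot'])[:,2]
root=T+100*x-19*z;end=root+34*y;print(root,end)
s=snap('side','side3');t=snap('top','top3')
for p in (root,end,[621.3,86.3,337]):print((np.array(proj(s,p))-[260,110])*10,(np.array(proj(t,p))-[315,140])*6+[500,0])
o=np.zeros((500,800,3),np.uint8)
o[:,:500]=cv2.resize(s['pixels'][110:160,260:310,::-1],(500,500),interpolation=cv2.INTER_CUBIC)
o[:300,500:]=cv2.resize(t['pixels'][140:190,315:365,::-1],(300,300),interpolation=cv2.INTER_CUBIC)
cv2.imwrite('pics/c4.png',o)
```

```text
[520.2  32.5 318.5] [[-0.9982888611304002, 0.05847464485383302, 0.00025622682705992095], [0.05847466616672196, 0.9982888898342293, 7.648681309159117e-05], [-0.00025131585549980804, 9.133871170798025e-05, -0.9999999642487898]] [-0.9  0.2 -1. ] 11.175
[620.   26.7 337.6] [622.   60.6 337.6]
[350.  164.1] [771.1 107.8]
[279.7 204.4] [674.2 102.8]
[231.  239.5] [600.9 105.4]
```

View pics/c4.png

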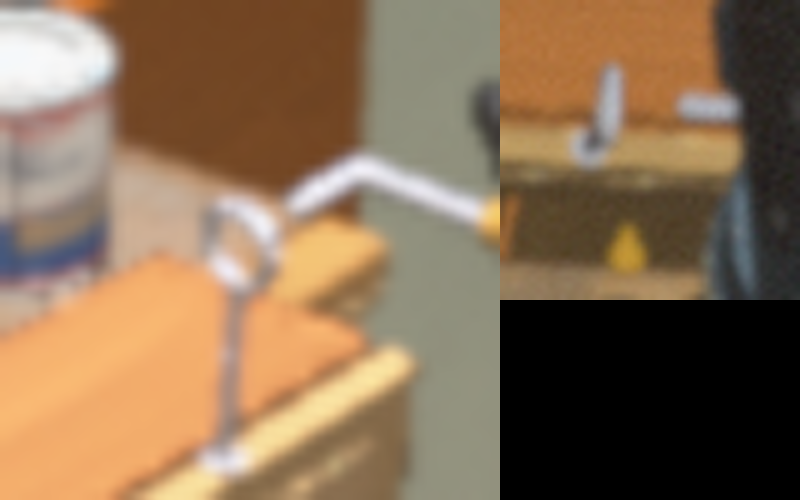

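The side crop shows the prong line from (362,168) to (288,210), aimed at (240,237). The ring centre is at (240,245), so the prong is about 1.5 mm high. In the top crop the prong's centre (row 106) matches the ring's centre, so I'll lower slightly and insert.

{"fn": "move_arm", "kwargs": {
  "targets": "0 0 0 0 0.006 0.0015 1; 0 0 0 0 0.006 0 1; 0 0 0 0 0.006 0 1; 0 0 0 0 0.006 0 1; 0 0 0 0 0.004 0 1; 0 0 0 0 0 0 1"
}}

```text
time: 12.02
position: [522.2, 60.7, 316.8]
tcp_rot: [[-0.998, 0.058, -0.0], [0.058, 0.998, -0.0], [0.0, -0.0, -1.0]]
contact_force: [0.5, -0.2, -0.6]
finger_gap: 0.223
finger_force: 58.8
```

{"fn": "move_arm", "kwargs": {
  "targets": "0 0 0 0 0.004 0 1; 0 0 0 0 0.005 0 1; 0 0 0 0 0.004 0 1; 0 0 0 0 0 0 1; 0 0 0 0 0 0 1"
}}

```text
time: 12.65
position: [522.9, 73.3, 316.8]
tcp_rot: [[-0.998, 0.059, -0.0], [0.059, 0.998, -0.0], [0.0, -0.0, -1.0]]
contact_force: [0.1, 0.1, -1.1]
finger_gap: 0.228
finger_force: 58.8
```

Run:
```python
from h import *
s=snap('side','side4');t=snap('top','top4')
print(env.read_state()['position'],env.read_state()['contact_force'])
o=np.zeros((500,800,3),np.uint8)
o[:,:500]=cv2.resize(s['pixels'][110:160,260:310,::-1],(500,500),interpolation=cv2.INTER_CUBIC)
o[:300,500:]=cv2.resize(t['pixels'][140:190,315:365,::-1],(300,300),interpolation=cv2.INTER_CUBIC)
cv2.imwrite('pics/c5.png',o)
```

```text
[522.91483806  73.23531309 316.84335201] [ 0.64965251 -0.06927265 -0.4002285 ]
```

View pics/c5.png

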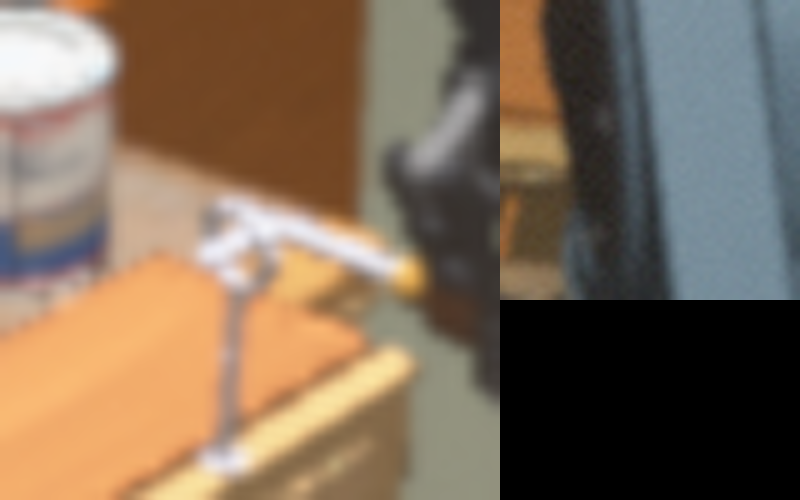

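The side crop shows the prong through the ring: its corner is at (272,222) right of the ring and its end at (207,253) left of it, with no contact force. Next I'll take up the slack and feel for contact.

{"fn": "move_arm", "kwargs": {
  "targets": "0 0 0 0.002 0 0 1; 0 0 0 0.002 0 0 1; 0 0 0 0.001 0 0 1; 0 0 0 0 0 0 1"
}}

```text
time: 13.25
position: [517.8, 73.6, 316.9]
tcp_rot: [[-0.998, 0.059, 0.0], [0.059, 0.998, -0.0], [-0.0, 0.0, -1.0]]
contact_force: [0.4, 0.1, -0.3]
finger_gap: 0.226
finger_force: 58.8
```

{"fn": "move_arm", "kwargs": {
  "targets": "0 0 0 0.001 0 0 1; 0 0 0 0.001 0 0 1; 0 0 0 0 0 0 1"
}}

```text
time: 13.62
position: [516.0, 73.8, 316.8]
tcp_rot: [[-0.998, 0.059, 0.0], [0.059, 0.998, 0.0], [-0.0, 0.0, -1.0]]
contact_force: [2.5, 0.1, -2.2]
finger_gap: 0.228
finger_force: 58.6
```

{"fn": "move_arm", "kwargs": {
  "targets": "0 0 0 0.001 0 0 1; 0 0 0 0.001 0 0 1; 0 0 0 0 0 0 1"
}}

```text
time: 14.0
position: [513.9, 73.9, 316.8]
tcp_rot: [[-0.998, 0.059, -0.0], [0.059, 0.998, 0.0], [0.0, 0.0, -1.0]]
contact_force: [3.6, -0.6, -1.6]
finger_gap: 0.222
finger_force: 58.6
```

Run:
```python
import numpy as np
r=157
for t0 in (.03,.05):
  P=lambda t:np.array([-r*(np.sin(t)-np.sin(t0))-5.2*np.cos(t),r*(np.cos(t)-np.cos(t0))-5.2*np.sin(t)])
  print(t0,[(round(t,2),np.round(P(t)-P(t0),1).tolist()) for t in np.arange(t0,.92,.05)])
```

```text
0.03 [(np.float64(0.03), [0.0, 0.0]), (np.float64(0.08), [-7.8, -0.7]), (np.float64(0.13), [-15.6, -1.8]), (np.float64(0.18), [-23.3, -3.2]), (np.float64(0.23), [-30.9, -5.1]), (np.float64(0.28), [-38.5, -7.3]), (np.float64(0.33), [-45.9, -9.9]), (np.float64(0.38), [-53.2, -12.9]), (np.float64(0.43), [-60.3, -16.2]), (np.float64(0.48), [-67.2, -19.9]), (np.float64(0.53), [-73.9, -23.9]), (np.float64(0.58), [-80.5, -28.3]), (np.float64(0.63), [-86.8, -33.0]), (np.float64(0.68), [-92.9, -38.0]), (np.float64(0.73), [-98.7, -43.2]), (np.float64(0.78), [-104.2, -48.8]), (np.float64(0.83), [-109.5, -54.7]), (np.float64(0.88), [-114.4, -60.7])]
0.05 [(np.float64(0.05), [0.0, 0.0]), (np.float64(0.1), [-7.8, -0.8]), (np.float64(0.15), [-15.6, -2.1]), (np.float64(0.2), [-23.2, -3.7]), (np.float64(0.25), [-30.8, -5.7]), (np.float64(0.3), [-38.3, -8.1]), (np.float64(0.35), [-45.7, -10.8]), (np.float64(0.4), [-52.9, -14.0]), (np.float64(0.45), [-59.9, -17.4]), (np.float64(0.5), [-66.8, -21.3]), (np.float64(0.55), [-73.5, -25.4]), (np.float64(0.6), [-79.9, -29.9]), (np.float64(0.65), [-86.1, -34.7]), (np.float64(0.7), [-92.1, -39.8]), (np.float64(0.75), [-97.8, -45.2]), (np.float64(0.8), [-103.2, -50.9]), (np.float64(0.85), [-108.3, -56.8]), (np.float64(0.9), [-113.2, -63.0])]
```

{"fn": "move_arm", "kwargs": {
  "targets": "0 0 0 0.0028 0 0.0004 1; 0 0 0 0.0029 0 0.0004 1; 0 0 0 0.0039 0 0.0006 1; 0 0 0 0.0039 0 0.0007 1; 0 0 0 0.0038 0 0.0008 1; 0 0 0 0.0038 0 0.0008 1; 0 0 0 0.0038 0 0.001 1; 0 0 0 0.0038 0 0.001 1"
}}

```text
time: 15.0
position: [485.0, 75.6, 311.0]
tcp_rot: [[-0.998, 0.059, 0.0], [0.059, 0.998, -0.0], [-0.0, -0.0, -1.0]]
contact_force: [4.1, -0.5, -3.1]
finger_gap: 0.227
finger_force: 58.6
```

{"fn": "move_arm", "kwargs": {
  "targets": "0 0 0 0.0037 0 0.0017 1; 0 0 0 0.0037 0 0.0017 1; 0 0 0 0.0037 0 0.0018 1; 0 0 0 0.0037 0 0.0018 1; 0 0 0 0.0036 0 0.002 1; 0 0 0 0.0036 0 0.002 1"
}}

```text
time: 15.75
position: [463.1, 76.9, 300.1]
tcp_rot: [[-0.998, 0.059, 0.0], [0.059, 0.998, 0.0], [-0.0, 0.0, -1.0]]
contact_force: [2.7, -0.8, 2.1]
finger_gap: 0.225
finger_force: 59.4
```

{"fn": "move_arm", "kwargs": {
  "targets": "0 0 0 0.0035 0 0.0016 1; 0 0 0 0.0035 0 0.0017 1; 0 0 0 0.0034 0 0.0019 1; 0 0 0 0.0035 0 0.0019 1; 0 0 0 0.0034 0 0.002 1; 0 0 0 0.0033 0 0.0021 1; 0 0 0 0.0032 0 0.0022 1; 0 0 0 0.0032 0 0.0022 1"
}}

```text
time: 16.75
position: [436.2, 78.4, 284.3]
tcp_rot: [[-0.998, 0.059, -0.0], [0.059, 0.998, -0.0], [0.0, -0.0, -1.0]]
contact_force: [3.8, -0.2, -1.9]
finger_gap: 0.224
finger_force: 59.0
```

{"fn": "move_arm", "kwargs": {
  "targets": "0 0 0 0.0031 0 0.0032 1; 0 0 0 0.0031 0 0.0031 1; 0 0 0 0.003 0 0.0031 1; 0 0 0 0.003 0 0.0031 1"
}}

```text
time: 17.25
position: [423.9, 79.2, 271.8]
tcp_rot: [[-0.998, 0.059, 0.0], [0.059, 0.998, 0.0], [-0.0, 0.0, -1.0]]
contact_force: [0.7, 0.2, 1.4]
finger_gap: 0.222
finger_force: 59.4
```

{"fn": "move_arm", "kwargs": {
  "targets": "0 0 0 0.0029 0 0.0026 1; 0 0 0 0.0029 0 0.0027 1; 0 0 0 0.0027 0 0.0028 1; 0 0 0 0.0027 0 0.0029 1"
}}

```text
time: 17.75
position: [412.9, 79.8, 260.8]
tcp_rot: [[-0.998, 0.059, 0.0], [0.059, 0.998, -0.0], [-0.0, -0.0, -1.0]]
contact_force: [2.7, -0.7, -0.3]
finger_gap: 0.223
finger_force: 59.1
```

Run:
```python
from h import *
np.set_printoptions(suppress=True,precision=2)
s=snap('side','side5')
st=env.read_state(); print(st['position'],st['contact_force'])
W=pts(s).reshape(-1,3)
# flap outer... visible faces: points above z=185 in front of cabinet face at y 120..200
g=W[np.all((W>[520,95,185])&(W<[626,195,262]),1)]; x=g[:,0]+.059*(86-0)-.059*0
xp=g[:,0]-.06*(g[:,1]-86)   # x at y=86 plane
for lo in range(185,260,10):
    q=xp[(g[:,2]>=lo)&(g[:,2]<lo+10)]
    if len(q)>3: print(lo,len(q),np.percentile(q,[3,25,50,75,97]))
o=cv2.resize(s['pixels'][110:230,225:385,::-1],(800,600),interpolation=cv2.INTER_CUBIC)
cv2.imwrite('pics/c6.png',o)
```

```text
[412.46  79.79 260.52] [ 2.6   0.23 -0.19]
195 5 [615.12 616.25 616.72 618.91 622.21]
205 12 [582.29 599.31 607.85 609.87 614.25]
215 11 [578.96 594.28 595.94 598.22 602.11]
225 86 [568.02 570.3  572.25 575.1  587.61]
235 43 [570.12 573.57 575.93 578.41 580.14]
```

View pics/c6.png

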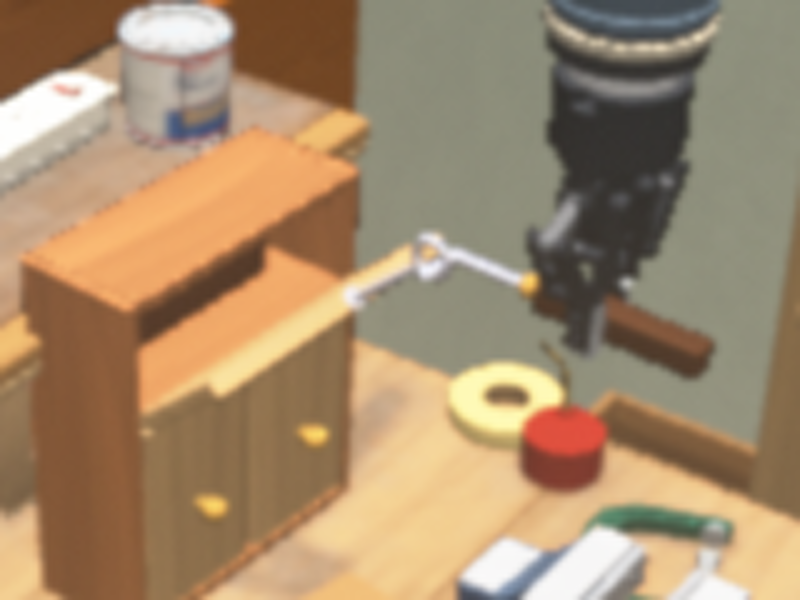

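The crop shows the flap swung far down with the ring still on the prong at (430,255), at roughly 0.83 rad. I'll continue in small steps to the stop.

{"fn": "move_arm", "kwargs": {
  "targets": "0 0 0 0.002 0 0.0022 1; 0 0 0 0.002 0 0.0023 1; 0 0 0 0 0 0 1"
}}

```text
time: 18.18
position: [408.7, 80.0, 256.3]
tcp_rot: [[-0.998, 0.059, -0.0], [0.059, 0.998, -0.0], [0.0, -0.0, -1.0]]
contact_force: [1.6, 0.4, -0.5]
finger_gap: 0.225
finger_force: 59.1
```

{"fn": "move_arm", "kwargs": {
  "targets": "0 0 0 0.0013 0 0.0016 1; 0 0 0 0 0 0 1"
}}

```text
time: 18.42
position: [407.6, 80.1, 254.8]
tcp_rot: [[-0.998, 0.059, -0.0], [0.059, 0.998, -0.0], [0.0, -0.0, -1.0]]
contact_force: [2.4, -0.3, 0.3]
finger_gap: 0.227
finger_force: 59.1
```

{"fn": "move_arm", "kwargs": {
  "targets": "0 0 0 0.0013 0 0.0016 1; 0 0 0 0 0 0 1"
}}

```text
time: 18.68
position: [406.7, 80.2, 253.4]
tcp_rot: [[-0.998, 0.059, 0.001], [0.059, 0.998, 0.0], [-0.001, 0.0, -1.0]]
contact_force: [5.4, -1.1, 1.1]
finger_gap: 0.226
finger_force: 59.3
```

{"fn": "move_arm", "kwargs": {
  "targets": "0 0 0 0.0006 0 0.0008 1; 0 0 0 0 0 0 1; 0 0 0 0 0 0 1"
}}

```text
time: 19.05
position: [406.5, 80.3, 252.8]
tcp_rot: [[-0.998, 0.059, 0.002], [0.059, 0.998, 0.0], [-0.002, 0.0, -1.0]]
contact_force: [6.3, -0.0, 1.6]
finger_gap: 0.227
finger_force: 59.4
```

{"fn": "move_arm", "kwargs": {
  "targets": "0 0 0 0.0006 0 0.0008 1; 0 0 0 0 0 0 1; 0 0 0 0 0 0 1"
}}

```text
time: 19.42
position: [406.3, 80.3, 252.3]
tcp_rot: [[-0.998, 0.059, 0.002], [0.059, 0.998, 0.0], [-0.002, 0.0, -1.0]]
contact_force: [8.0, 0.5, 1.9]
finger_gap: 0.223
finger_force: 59.6
```

{"fn": "move_arm", "kwargs": {
  "targets": "0 0 0 -0.0012 0 0.0015 1; 0 0 0 0 0 0 1; 0 0 0 0 0 0 1"
}}

```text
time: 19.8
position: [407.0, 80.3, 250.6]
tcp_rot: [[-0.998, 0.059, 0.002], [0.059, 0.998, 0.0], [-0.002, 0.0, -1.0]]
contact_force: [5.1, -0.0, 5.1]
finger_gap: 0.226
finger_force: 59.8
```

Run:
```python
from h import *
np.set_printoptions(suppress=True,precision=2)
s=snap('side','side6');st=env.read_state();print(st['position'],st['contact_force'])
for f in ('side5','side6'):
    W=pts(load(f)).reshape(-1,3)
    g=W[np.all((W>[520,95,185])&(W<[626,195,262]),1)]; xp=g[:,0]-.06*(g[:,1]-86)
    m=(np.hypot(xp-630.4,g[:,2]-180)>30); xp=xp[m];z=g[m,2]
    # outermost corner and inner face normal fit
    for th in np.arange(.7,1.0,.02):
        n=(xp-630.4)*np.cos(th)+(z-180)*np.sin(th); # upper(inner) face should be n=+7
        a=-(xp-630.4)*np.sin(th)+(z-180)*np.cos(th)
        k=(a>30)&(a<75)&(n>3)
        if k.sum()>5: print(f,round(th,2),k.sum(),n[k].mean().round(2),n[k].std().round(2),np.polyfit(a[k],n[k],1).round(3),a.max().round(1))
```

```text
[407.    80.29 250.64] [5.26 0.24 4.45]
side5 0.7 6 3.52 0.41 [-0.17  9.69] 101.6
side5 0.72 8 4.0 0.53 [-0.15  9.58] 101.9
side5 0.74 14 4.22 0.75 [-0.1   8.72] 102.1
side5 0.76 23 4.49 0.91 [-0.09  8.79] 102.3
side5 0.78 29 5.18 0.88 [-0.07  8.82] 102.4
side5 0.8 32 6.04 0.95 [-0.06  9.47] 102.5
side5 0.82 32 7.17 0.72 [-0.04  9.46] 102.6
side5 0.84 32 8.29 0.54 [-0.02  9.46] 102.6
side5 0.86 34 9.38 0.48 [-0.    9.55] 102.6
side5 0.88 38 10.13 1.54 [-0.01 10.97] 102.5
side5 0.9 42 11.21 1.81 [-0.   11.33] 102.4
side5 0.92 44 12.22 2.24 [ 0.01 11.93] 102.3
side5 0.94 46 13.37 2.32 [ 0.02 12.19] 102.1
side5 0.96 50 14.17 2.96 [ 0.01 13.46] 101.9
side5 0.98 53 15.29 3.02 [ 0.01 14.39] 101.6
side5 1.0 56 16.55 2.97 [ 0.03 14.52] 101.3
side6 0.76 9 3.55 0.36 [-0.08  6.43] 84.0
side6 0.78 17 3.83 0.53 [-0.09  7.39] 84.2
side6 0.8 24 4.29 0.63 [-0.08  7.79] 84.3
side6 0.82 40 4.49 0.89 [-0.08  8.21] 84.4
side6 0.84 50 5.17 0.89 [-0.06  8.52] 84.5
side6 0.86 51 6.17 0.78 [-0.05  8.74] 84.5
side6 0.88 51 7.25 0.58 [-0.03  8.73] 84.5
side6 0.9 50 8.32 0.46 [-0.01  8.76] 84.5
side6 0.92 52 9.3 0.87 [0.   9.22] 84.4
side6 0.94 55 10.12 1.57 [-0.01 10.52] 84.3
side6 0.96 55 11.22 1.57 [ 0.01 10.53] 84.2
side6 0.98 62 11.89 2.55 [-0.01 12.41] 84.0
side6 1.0 66 12.89 2.69 [-0.   12.99] 83.8
```

{"fn": "move_arm", "kwargs": {
  "targets": "0 0 0 0.0003 0 0.0007 1; 0 0 0 0 0 0 1; 0 0 0 0 0 0 1"
}}

```text
time: 20.23
position: [406.9, 80.3, 250.1]
tcp_rot: [[-0.998, 0.059, 0.002], [0.059, 0.998, 0.0], [-0.002, 0.0, -1.0]]
contact_force: [6.5, -1.2, 5.5]
finger_gap: 0.224
finger_force: 60.0
```

It's at the stop: the force keeps rising with no motion. Now I'll centre the prong in the ring and unhook.

{"fn": "move_arm", "kwargs": {
  "targets": "0 0 0 -0.001 0 -0.0013 1; 0 0 0 -0.001 0 -0.0013 1; 0 0 0 -0.001 0 -0.0013 1; 0 0 0 0 0 0 1"
}}

```text
time: 20.72
position: [408.8, 80.0, 253.1]
tcp_rot: [[-0.998, 0.059, -0.001], [0.059, 0.998, -0.0], [0.001, -0.0, -1.0]]
contact_force: [0.1, -0.4, -1.0]
finger_gap: 0.22
finger_force: 59.1
```

{"fn": "move_arm", "kwargs": {
  "targets": "0 0 0 -0.0007 0 -0.001 1; 0 0 0 0 0 0 1; 0 0 0 0 0 0 1"
}}

```text
time: 21.1
position: [409.8, 80.0, 254.4]
tcp_rot: [[-0.998, 0.059, -0.0], [0.059, 0.998, 0.0], [0.0, -0.0, -1.0]]
contact_force: [0.8, -0.3, -1.4]
finger_gap: 0.228
finger_force: 59.1
```

{"fn": "move_arm", "kwargs": {
  "targets": "0 0 0 -0.0007 0 -0.0008 1; 0 0 0 0 -0.003 0 1; 0 0 0 0 -0.004 0 1; 0 0 0 0 -0.004 0 1; 0 0 0 0 0 0 1"
}}

```text
time: 21.72
position: [409.8, 68.6, 255.2]
tcp_rot: [[-0.998, 0.059, 0.0], [0.059, 0.998, -0.0], [-0.0, -0.0, -1.0]]
contact_force: [-0.0, 0.2, -0.6]
finger_gap: 0.223
finger_force: 59.1
```

{"fn": "move_arm", "kwargs": {
  "targets": "0 0 0 0 -0.005 0 1; 0 0 0 0 -0.006 0 1; 0 0 0 0 -0.008 0 1; 0 0 0 0 -0.01 0 1; 0 0 0 0 -0.008 0 1; 0 0 0 0 0 0 1"
}}

```text
time: 22.48
position: [407.7, 31.5, 255.2]
tcp_rot: [[-0.998, 0.06, 0.0], [0.06, 0.998, 0.0], [-0.0, 0.0, -1.0]]
contact_force: [0.3, 0.5, -1.1]
finger_gap: 0.225
finger_force: 59.1
```

Run:
```python
from h import *
s=snap('side','side7')
st=env.read_state();print(st['position'],st['contact_force'])
o=cv2.resize(s['pixels'][110:230,225:385,::-1],(800,600),interpolation=cv2.INTER_CUBIC)
cv2.imwrite('pics/c7.png',o)
```

```text
[407.70091687  31.77598567 255.22422516] [ 0.45568104 -0.99418573 -0.58271429]
```

View pics/c7.png

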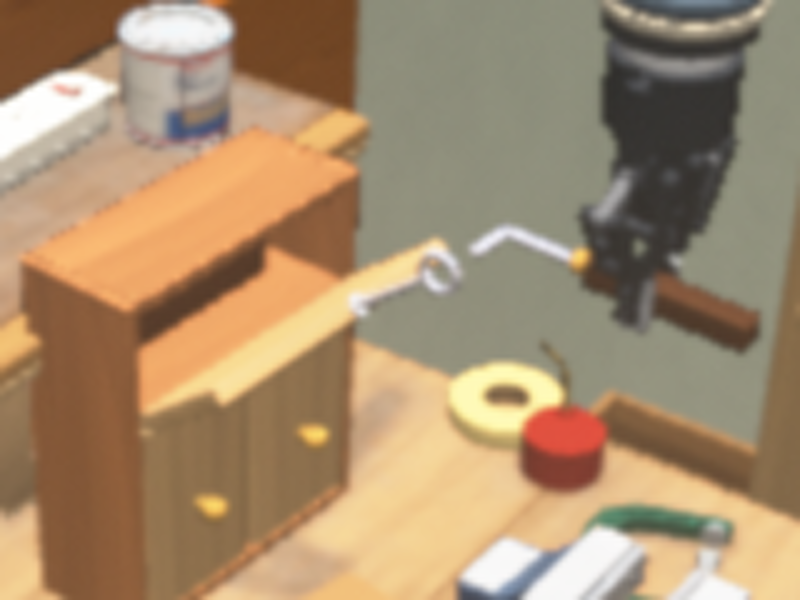

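The crop shows the prong clear of the ring: its end is at (473,248), the ring is at (440,270) and the flap is still down. I'll check the rod's attitude in the grip before returning.

Run:
```python
from h import *
np.set_printoptions(suppress=True,precision=1)
s=load('side7');T=np.array([407.7,31.8,255.2]);x=np.array([.9982,-.06,0]);y=np.array([.06,.9982,0]);c=T+[0,0,19]
for n,p in(('end',c+100*x+34*y),('root',c+100*x),('junction',c+45*x),('rear',c-72*x)):print(n,(np.array(proj(s,p))-[225,110])*5)
W=pts(s).reshape(-1,3);rel=W-c;a=rel@x;b=rel@y;h=rel[:,2]
for l,u in((-70,-55),(-55,-40),(-40,-25),(50,65),(65,80),(80,95)):
    k=(a>l)&(a<u)&(abs(b)<14)&(abs(h)<20); print(l,k.sum(),np.median(b[k]) ,np.median(h[k]),h[k].max() if k.any() else 0)
```

```text
end [467.8 251.8]
root [501.1 229.3]
junction [577.2 260.6]
rear [749.7 331.7]
-70 46 8.42435895026879 8.036761438731276 13.517065915884302
-55 45 8.153128819986346 5.74826427027773 13.479992111896593
-40 45 9.055915001185458 5.541742023293921 13.276226674883617
50 13 1.4619742229767188 1.5060229581330873 4.395050181120894
65 10 3.0460575491591353 2.562221491636592 4.78926571540552
80 12 3.316437339231726 3.0226844427314745 6.005859176836509
```

{"fn": "move_arm", "kwargs": {
  "targets": "0 0 0 0.005 0 -0.02 1; 0 0 0 0.005 0 -0.035 1; 0 0 0 0 0 -0.035 1; 0 0 0 -0.01 0.04 0 1; 0 0 0 -0.01 0.045 0 1; 0 0 0 -0.01 0.045 0 1; 0 0 0 -0.01 0.045 0 1; 0 0 0 -0.01 0.045 0 1; 0 0 0 -0.01 0.045 0 1; 0 0 0 0 0.03 0 1"
}}

```text
time: 23.78
position: [475.0, 325.8, 344.4]
tcp_rot: [[-0.998, 0.058, -0.001], [0.058, 0.998, -0.0], [0.001, -0.0, -1.0]]
contact_force: [-0.2, -0.4, -1.3]
finger_gap: 0.228
finger_force: 59.1
```

{"fn": "move_arm", "kwargs": {
  "targets": "0 0 -2.2 0 0 0 1; 0 0 0 0.0171 0.0306 0 1; 0 0 0 0 0 0.03 1; 0 0 0 0 0 0.05 1; 0 0 0 0 0 0.05 1; 0 0 0 0 0 0.05 1; 0 0 0 0 0 0.04 1; 0 0 0 0 0 0.024 1; 0 0 0 0 0 0 1; 0 0 0 0 0 0 1"
}}

```text
time: 25.02
position: [458.8, 355.0, 102.3]
tcp_rot: [[-1.0, 0.02, 0.001], [0.02, 1.0, 0.001], [-0.001, 0.001, -1.0]]
contact_force: [-0.0, -0.4, 0.1]
finger_gap: 0.224
finger_force: 59.2
```

Run:
```python
from h import *
np.set_printoptions(suppress=True,precision=4)
st=env.read_state();print(st['position'],st['tcp_rot'],st['contact_force'])
d=np.array([458.5,356.7,45.6])-st['position'];print('tool shift',np.array(st['tcp_rot']).T@d, 'yaw',np.degrees(np.arctan2(-st['tcp_rot'][1][0],-st['tcp_rot'][0][0])))
```

```text
[458.8281 355.0445 102.3349] [[-0.9998  0.0201  0.0009]
 [ 0.0201  0.9998  0.0008]
 [-0.0009  0.0008 -1.    ]] [-0.0446 -0.4099  0.0592]
tool shift [ 0.414   1.6028 56.7358] yaw -1.1516343603538872
```

{"fn": "move_arm", "kwargs": {
  "targets": "0 0 0 0.0004 0.0016 0 1; 0 0 0 0 0 0.015 1; 0 0 0 0 0 0.015 1; 0 0 0 0 0 0.01 1; 0 0 0 0 0 0.006 1; 0 0 0 0 0 0.005 1; 0 0 0 0 0 0.003 1; 0 0 0 0 0 0 1; 0 0 0 0 0 0 1"
}}

```text
time: 26.15
position: [458.2, 356.2, 47.5]
tcp_rot: [[-1.0, 0.02, 0.0], [0.02, 1.0, 0.0], [-0.0, 0.0, -1.0]]
contact_force: [-0.9, 1.1, -0.9]
finger_gap: 0.221
finger_force: 59.2
```

{"fn": "move_arm", "kwargs": {
  "targets": "0 0 0 0 0.0002 0.001 1; 0 0 0 0 0 0.0008 1; 0 0 0 0 0 0 1"
}}

```text
time: 26.52
position: [458.3, 356.5, 45.8]
tcp_rot: [[-1.0, 0.02, 0.0], [0.02, 1.0, 0.0], [-0.0, 0.0, -1.0]]
contact_force: [-0.0, -0.9, 4.6]
finger_gap: 0.226
finger_force: 60.0
```

Seated, with the same force as at the original grasp. Releasing gently.

{"fn": "move_arm", "kwargs": {
  "targets": "0 0 0 0 0 0 0.5; 0 0 0 0 0 0 0.4; 0 0 0 0 0 0 0.2; 0 0 0 0 0 0 -0.2; 0 0 0 0 0 0 -0.6; 0 0 0 0 0 0 -1; 0 0 0 0 0 0 -1; 0 0 0 0 0 0 -1; 0 0 0 0 0 0 -1"
}}

```text
time: 27.65
position: [458.1, 356.3, 45.4]
tcp_rot: [[-1.0, 0.02, -0.0], [0.02, 1.0, -0.0], [0.0, -0.0, -1.0]]
contact_force: [-0.7, 0.1, 1.4]
finger_gap: 1.006
finger_force: 0.0
```

{"fn": "move_arm", "kwargs": {
  "targets": "0 0 0 0 0 -0.01 -1; 0 0 0 0 0 -0.02 -1; 0 0 0 0 0 -0.04 -1; 0 0 0 0 0 -0.04 -1; 0 0 0 0 0 -0.04 -1; 0 0 0 0 0 -0.04 -1; 0 0 0 0 0 -0.015 -1; 0 0 0 0 0 0 -1; 0 0 0 0 0 0 -1"
}}

```text
time: 28.78
position: [457.8, 356.1, 249.7]
tcp_rot: [[-1.0, 0.02, -0.001], [0.02, 1.0, -0.001], [0.001, -0.001, -1.0]]
contact_force: [-1.3, 0.3, 0.3]
finger_gap: 0.999
finger_force: 0.0
```

Run:
```python
from h import *
np.set_printoptions(suppress=True,precision=2)
w=snap('wrist','w9');s=snap('side','side9');st=env.read_state();print(st['position'],st['contact_force'],st['finger_gap'])
o=np.zeros((420,800,3),np.uint8)
o[:,:400]=cv2.resize(w['pixels'][60:340,150:417,::-1],(400,420),interpolation=cv2.INTER_CUBIC)
o[:,400:]=cv2.resize(s['pixels'][120:320,160:350,::-1],(400,420),interpolation=cv2.INTER_CUBIC)
cv2.imwrite('pics/c8.png',o)
for f in('side0','side9'):
    W=pts(load(f)).reshape(-1,3)
    for n,l,h in(('rear',[388,345,58],[400,370,90]),('handle',[410,345,62],[480,372,90]),('shaft',[525,345,55],[555,366,80]),('prong',[550,370,55],[570,395,80])):
        g=W[np.all((W>l)&(W<h),1)];print(f,n,len(g),g.mean(0) if len(g) else '',np.percentile(g[:,2],90) if len(g) else '')
```

```text
[457.7  356.08 249.51] [-0.06 -0.55  0.4 ] 0.9999579674140391
side0 rear 34 [393.14 363.37  73.26] 77.64246111450805
side0 handle 190 [445.18 362.94  73.28] 77.67561220641029
side0 shaft 25 [541.43 357.68  66.52] 69.00529342171622
side0 prong 17 [556.48 380.16  67.04] 70.14213442916552
side9 rear 38 [394.45 362.39  72.41] 77.78048056101454
side9 handle 192 [445.   361.96  73.32] 78.19582574470635
side9 shaft 27 [542.25 357.85  67.73] 70.01197148766907
side9 prong 16 [555.97 380.29  67.95] 71.30658943036923
```

View pics/c8.png

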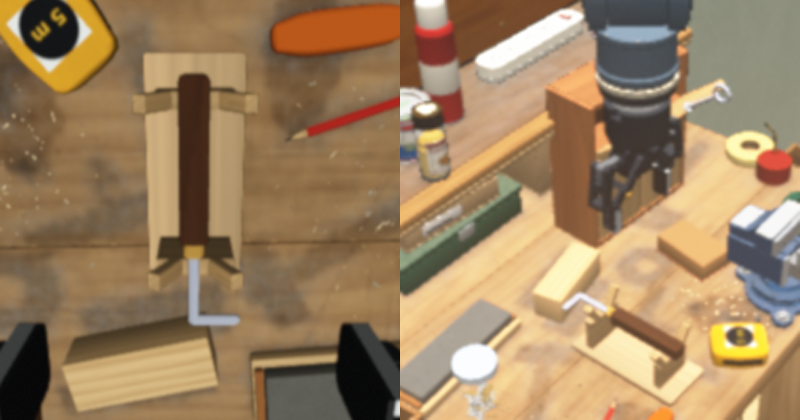

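The wrist crop shows the rod in both notches, with the handle from (195,75) to (194,250) and the prong end at (237,320). The side crop shows the flap still down with the ring at (720,95). The rod's heights match the original within about 1 mm.

```bash
python3 -c "
from rig import env
print(env.job_done())"
```

```text
the job is handed in; nothing more can be done
None
```

The drop-front is fully open against its stop, the rod is unhooked and back in both notches of its rest within about 1 mm of its original height, and the job was handed in at about 29 s of the 72 s allowed; highest force felt in the pull was about 8.5 N.

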